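# Wind the seed magnifier down by one turn of its hand wheel

### The job

Lower the magnifier over the dish of seeds by one turn: push the hand wheel round clockwise (seen from above) by its upright red handle, through exactly one full turn, so that the handle ends back where it started. Only push the handle with the fingers, without pinching it or shoving it hard, then leave the wheel standing still and back away. Do not lift or move anything else on the table.

Things in the scene. Friction and masses are not known exactly. Their poses are not given: they have to be found in the camera images.
- stand: Grey magnifier stand, fixed to the table: base plate 400 x 130 mm, 14 mm thick. Origin on the wheel's vertical axis, at table height; from there the plate runs from 85 mm behind (-x of the stand) to 315 mm ahead (+x). Along its own +x: a white dish rest at 190 mm (diameter 112 mm, top 32 mm above the table), the magnifier ring over it (outer diameter 96 mm, about 115 mm above the table) and a steel column at 288 mm (diameter 26 mm, 202 mm high). The yaw of the stand varies.
- wheel_centre (a point): Centre of the hand wheel, on its vertical axis, 75 mm above the table. The wheel lies level: black rim of radius 75 mm (middle of the rim bar, bar 13 mm thick), three steel spokes 12 mm thick, steel hub 34 mm across; nothing of it but the handle stands higher than 85 mm above the table.
- handle_mid (a point): Middle of the upright red handle that stands on the rim at the end of one spoke, 75 mm from the wheel axis. The handle is a round vertical grip 21 mm in diameter, from 79 to 137 mm above the table; it spins freely on its own pin; this point lies on its axis at 110 mm above the table.
- wheel (a joint): Turning angle of the hand wheel in rad; grows as it turns clockwise seen from above, starts anywhere from -1 to 1; one turn adds 6.283. In the stand's frame the handle stands at the bearing (anticlockwise from the stand's +x) of 3.1416 minus this value. It turns stiffly (about 3 N at the handle, a little more when pushed fast), stays where it is left and has no stop within the turn. Each turn moves the magnifier down 12 mm.
- dish: Flat round clear dish with seeds, 84 mm across, 14 mm high, loose on the white rest under the magnifier; origin at the centre of its underside. Leave it.
- jar: Small jar with blue cap, 40 mm across, 60 mm high, loose beside the wheel; origin at the centre of its underside. Leave it.
- beaker: Small white cup, 48 mm across, 60 mm high, loose beside the wheel; origin at the centre of its underside. Leave it.
- pen: Orange and blue marker pen, 145 mm long, 13 mm thick, lying along its x beside the stand; origin under its middle. Leave it.
- tweezers: Steel tweezers, 125 mm long, 5 mm high, lying along their x beside the stand; origin under their middle. Leave them.

How it is judged (in metres and radians):
On the way:
1. the fingers push the handle on the far side of its round, roughly half a turn from its start (value of joint wheel above 0.8 rad and distance of handle_mid from where it was at the start of the episode above 0.11 m and contact force between the fingers and handle above 0.3 N), for 0.02 s.
At the end, for the whole second after the job is handed in: The wheel has made one clockwise turn: its handle stands still within 20 mm (about 15 degrees) of where it started, one turn on, and the dish, jar, cup, pen and tweezers are each within 25 mm of where they stood (distance of handle_mid from where it was at the start of the episode below 0.02 m and value of joint wheel between 4.9 and 7.7 rad and velocity of joint wheel between -0.03 and 0.03 rad/s and distance of each of dish, jar, beaker, pen, tweezers from where it was at the start of the episode below 0.025 m); the robot touches nothing.
It fails at once if another thing on the table was lifted or moved by more than 25 mm (distance of any of dish, jar, beaker, pen, tweezers from where it was at the start of the episode above 0.025 m).
It fails at once if the wheel was wound far the wrong way (anticlockwise) (value of joint wheel below -1.35 rad).
It fails at once if the wheel was wound far past one turn (value of joint wheel above 8 rad).
It fails at once if the handle was pinched or shoved hard instead of being pushed (more than 35 N from the fingers) (contact force between the fingers and handle above 35 N).
It also fails if it takes over 61 s, if anything falls off the work surface, if the arm or the gripper's body presses on something with over 40 N, if the wrist force passes 120 N, or if a joint passes its speed limit or range.

### The arm

A 6-joint arm with a two-finger parallel gripper is mounted at the origin on the work surface. World frame = base frame: x ahead of the robot, y to its left, z up, the work surface at z = 0. Lengths are in m, angles in degrees, forces in N, time in s.
With the tool pointing down it reaches from about 0.25 to 0.725 m from the base axis. Payload 9.7 kg.
Tool frame: the origin (TCP) lies on the centre line of the jaws, within the pads' length; the fingertips stand tip_reach ahead of it and the grasp point (between the pads) lies 2 mm behind it (tip_reach is the distance from the TCP to the fingertips, in m); z points along the fingers, y is the direction in which the jaws open and shut (so a half turn about z gives the same grasp; the last joint's range is limited). The gripper opens to 85 mm and grips with 20 to 120 N. Pads are 22 mm wide; open, the fingers measure 114 mm over their backs; the gripper's body (76 mm by 85 mm) begins 54 mm behind the grasp point. The pads swing forward as they close: fully open they stand 13 mm farther back than shut.
Start: joints at [-71.047, 4.979, 10.078, 95.1, 0, 90], TCP at [0.179, -0.52, 0.248] pointing down, gripper open.
Joint ranges: [-179.16, 179.16], [-48.56, 103.87], [-65.8, 70.77], [-126.05, 130.52], [-82.76, 87.17], [-180, 180]. Speed limits (degrees/s): [127.2, 127.2, 147.25, 180, 180, 180].

### API

Orientations are given as [roll, pitch, yaw] about the fixed x, y, z axes, in that order (R = Rz(yaw) Ry(pitch) Rx(roll)).
In Python, from workcell import get_obs, camera, calibration, job_done, tip_reach gives the robot as it stands.
- The arm moves only by the tool apply_moves, never from a script. Its argument "rows" is a list of rows, each a list of 7 numbers: the shift along the world's x, y, z in mm, then the turn, a rotation vector about the world's x, y, z in degrees, then the closure, from 0 (fully open) to 1 (shut). A call has 1 to 20 rows; each row shifts and turns the commanded pose from where the row before left it; what a row does not reach is not made up. A row lasts 1/8 s, in which the tool goes at most 62.5 mm and 10.7 degrees, less where a joint would pass 70% of its speed; a pose out of reach is approached as far as the arm can. A call with a gripper value outside its range is refused whole. The fingers move at their own pace and stop on an object; "grip_force" is the grip in N (left out, the last holds). Time passes only in rows, so rows that do not move let the fingers close. It gives the time, the measured TCP pose, the force and the opening at its end, in the units of the state.
- get_obs(): the state, without advancing time (a new reading comes with each control period).
- camera(name): name is "side" or "top"; returns the picture (384x512x3 uint8, red, green, blue); there is no depth.
- calibration(name): a dict with "intrinsics" (3x3 intrinsics, pixels), "dist" ([k1, k2, p1, p2, k3] as OpenCV has them; the pictures are not rectified), "T" (4x4, takes a point from camera to world coordinates). Camera axes: x right, y down, z forward; pixel columns grow to the right and rows downward; lengths in m; the calibration is good to about 2 mm. A picture is of the moment at which its call begins. calibration takes no time and is no camera call.
- job_done(): hands the job in, once; it reports no verdict.
The state is a dict: "time": time; "q": joint angles; "qd": joint speeds; "joint_efforts": joint torques, N m; "ee_pos": TCP position; "tcp_rot": TCP orientation; "wrist_force": force on the tool from outside, world axes, zero at the start; "torque": the same for the moment, N m; "opening": finger opening in m.
Only numpy, scipy, OpenCV 4.12 (cv2) and the standard library are available. Lean on these libraries where they do the work, as an engineer would, in place of code of your own. Each camera call takes 0.05 s, during which the arm holds its last target.

## Working session

There is one attempt and no reset: what is moved stays moved. The work goes in short steps, Python scripts to look and compute and a tool call to move; the robot and the scene stay as the last step left them, time stands still between calls to the robot, and variables do not carry over. Pictures are saved under pics/ and viewed, and the job is handed in when it is done.

Besides the shell and the picture viewer there is one more tool, called after "Emit:" by a JSON object that holds its "name" and its "arguments". apply_moves: Moves the arm, as the interface text tells. Its arguments: {"type":"object","properties":{"rows":{"type":"array","items":{"type":"array","items":{"type":"number"}}},"grip_force":{"type":"number"}},"required":["rows"]}

```bash
mkdir -p pics; ls
python3 - <<'E'
from workcell import *
import cv2
for n in("top","side"):
    im=camera(n); cv2.imwrite(f"pics/{n}0.png",im[:,:,::-1]); c=calibration(n); print(n,c)
print(get_obs(), tip_reach if not callable(tip_reach) else tip_reach())
E
```

```text
pics
top {'intrinsics': array([[465.20223461,   0.        , 258.37600562],
       [  0.        , 465.20223461, 187.49697224],
       [  0.        ,   0.        ,   1.        ]]), 'dist': array([-0.10462395,  0.        ,  0.        ,  0.        ,  0.        ]), 'T': array([[-0.01800397, -0.98390432,  0.17778679,  0.45409202],
       [-0.99982595,  0.01858686,  0.00161347,  0.02924536],
       [-0.004892  , -0.1777268 , -0.98406771,  1.10750251],
       [ 0.        ,  0.        ,  0.        ,  1.        ]])}
side {'intrinsics': array([[489.90962426,   0.        , 244.25366141],
       [  0.        , 489.90962426, 188.20379329],
       [  0.        ,   0.        ,   1.        ]]), 'dist': array([0.06060423, 0.        , 0.        , 0.        , 0.        ]), 'T': array([[-0.97134271, -0.15651011,  0.17887963,  0.44402099],
       [-0.23764597,  0.65284481, -0.71924825,  0.78152399],
       [-0.00421102, -0.74114657, -0.67133005,  0.82089217],
       [ 0.        ,  0.        ,  0.        ,  1.        ]])}
{'time': 0.1, 'q': array([-7.10457743e+01,  5.00816635e+00,  1.00395171e+01,  9.50981487e+01,
        1.30019169e-03,  8.99987150e+01]), 'qd': array([ 0.00415618, -0.0807187 ,  0.13059077,  0.02728679,  0.00389188,
       -0.03734269]), 'joint_efforts': array([ 1.43895482e-03, -5.21563089e+01,  4.65651655e+01,  1.60608249e-02,
       -1.71356936e-05,  2.95205780e-05]), 'ee_pos': array([ 0.17859688, -0.52001354,  0.24765654]), 'tcp_rot': array([-1.79933202e+02, -1.30168888e-03,  1.89555092e+01]), 'wrist_force': array([-0.74806627,  0.27382877, -1.15586137]), 'torque': array([-0.01455076,  0.00784472, -0.04392058]), 'opening': 0.08545463774969038} 0.017
```

View pics/top0.png

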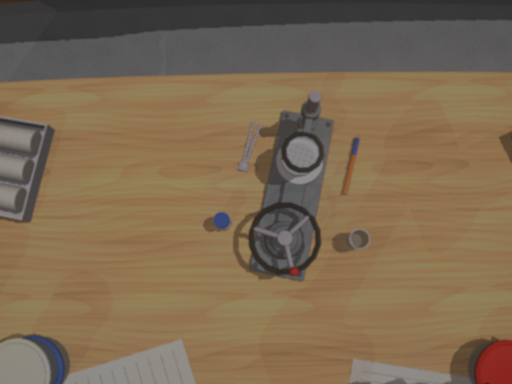

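View pics/side0.png

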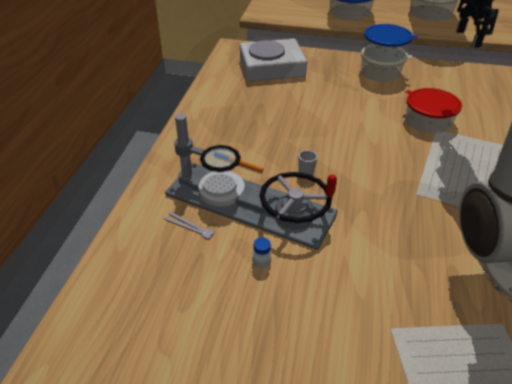

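The top view shows the wheel near (285,238), the handle near (295,271), the jar at (222,220), the cup at (359,239), and the pen and tweezers beside the stand. Next I'll enlarge both views to read these more closely.

```bash
cat > h.py <<'E'
import numpy as np, cv2
from workcell import *
def ray(n,uv):
    c=calibration(n);p=cv2.undistortPoints(np.array([[uv]],float),c["intrinsics"],c["dist"])[0,0]
    d=c["T"][:3,:3]@np.array([p[0],p[1],1]);return c["T"][:3,3],d
def atz(n,uv,z):
    o,d=ray(n,uv);return o+d*(z-o[2])/d[2]
def proj(n,P):
    c=calibration(n);Ti=np.linalg.inv(c["T"]);r=cv2.Rodrigues(Ti[:3,:3])[0]
    return cv2.projectPoints(np.atleast_2d(np.array(P,float)),r,Ti[:3,3],c["intrinsics"],c["dist"])[0][:,0]
def crop(im,x0,y0,w,h,s,name):
    cv2.imwrite(f"pics/{name}.png",cv2.resize(im[y0:y0+h,x0:x0+w],None,fx=s,fy=s,interpolation=cv2.INTER_CUBIC)[:,:,::-1])
E
python3 - <<'E'
from h import *
t=cv2.imread("pics/top0.png")[:,:,::-1];s=cv2.imread("pics/side0.png")[:,:,::-1]
crop(t,200,85,190,200,3,"topc");crop(s,155,105,200,170,4,"sidec")
for n,im in(("top",t),("side",s)):
    i=im.astype(int);m=(i[...,0]>120)&(i[...,1]<60)&(i[...,2]<60)
    k,l,st,ce=cv2.connectedComponentsWithStats(m.astype(np.uint8));print(n,[(a.tolist(),b) for a,b in zip(st,ce)][1:])
E
```

```text
top [([291, 268, 7, 7, 34], array([294.20588235, 271.08823529])), ([477, 340, 35, 44, 1292], array([495.85448916, 363.99303406]))]
side [([407, 89, 55, 27, 1092], array([433.29120879, 101.22985348])), ([241, 163, 1, 1, 1], array([241., 163.])), ([244, 164, 1, 1, 1], array([244., 164.])), ([249, 166, 1, 1, 1], array([249., 166.])), ([252, 167, 1, 1, 1], array([252., 167.])), ([257, 169, 1, 1, 1], array([257., 169.])), ([329, 175, 7, 4, 19], array([331.89473684, 176.42105263]))]
```

View pics/topc.png

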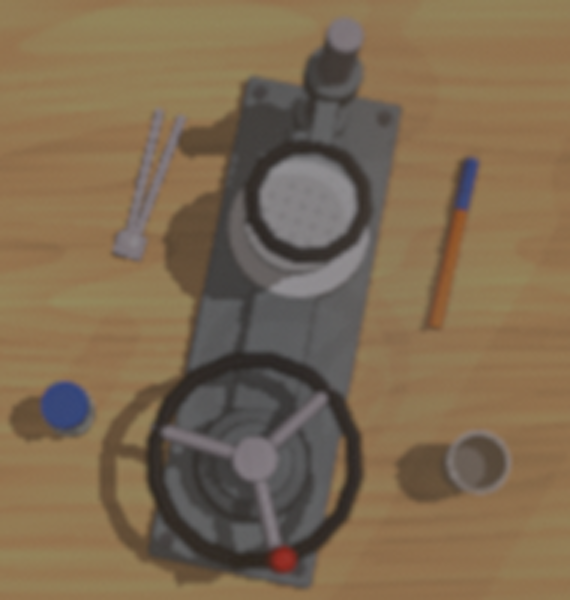

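View pics/sidec.png

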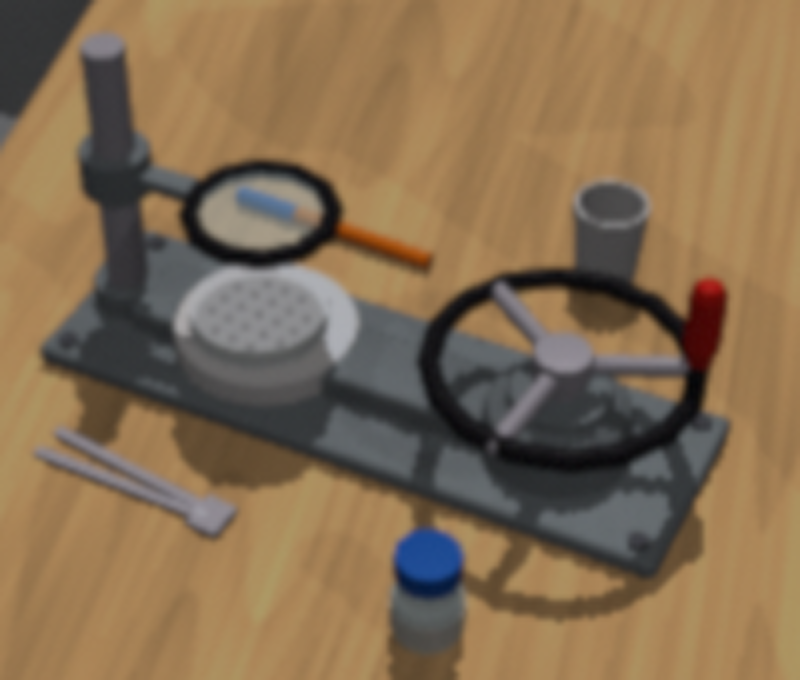

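Run:
```python
from h import *
print("centre top(hub z85)",atz("top",(284.7,237.8),.085),"rim z.075..",atz("top",(284.5,237.7),.079))
ft=lambda x,y:((x+.5)/3-.5+200,(y+.5)/3-.5+85); fs=lambda x,y:((x+.5)/4-.5+155,(y+.5)/4-.5+105)
print("handle top",atz("top",ft(283,559),.137))
print("side hub",atz("side",fs(563,350),.085),"handle top",atz("side",fs(709,288),.137),atz("side",fs(698,362),.082))
print("column top",atz("top",ft(344,38),.202), "side",atz("side",fs(103,45),.202))
print("ring",atz("top",ft(307,201),.115))
for n,p in(("jar",(66,406)),("cup",(478,462))):print(n,atz("top",ft(*p),.06))
# rim fit check
c=atz("top",(284.6,237.8),.080)
for e in((148,459),(362,459),(255,352),(255,567)):print(e,np.linalg.norm((atz("top",ft(*e),.075)-c)[:2]))
```

```text
centre top(hub z85) [ 0.52562366 -0.0247924   0.085     ] rim z.075.. [ 0.52627245 -0.02467401  0.079     ]
handle top [ 0.45321467 -0.03941205  0.137     ]
side hub [ 0.52691289 -0.02072646  0.085     ] handle top [ 0.45361749 -0.03031694  0.137     ] [ 0.45344487 -0.03166424  0.082     ]
column top [ 0.8042378  -0.08793308  0.202     ] side [ 0.80578941 -0.08297383  0.202     ]
ring [ 0.71171522 -0.06657152  0.115     ]
jar [0.57017171 0.11537309 0.06      ]
cup [ 0.52181723 -0.19379712  0.06      ]
(148, 459) 0.0786034675060484
(362, 459) 0.07956986161880228
(255, 352) 0.08052641330550056
(255, 567) 0.07820305469513365
```

Emit:
{"name": "apply_moves", "arguments": {"rows": [[18.4, 27.7, 0, 0, 0, 0, 1], [18.4, 27.7, 0, 0, 0, 0, 1], [18.4, 27.7, 0, 0, 0, 0, 1], [18.4, 27.7, 0, 0, 0, 0, 1], [18.4, 27.7, 0, 0, 0, 0, 1], [18.4, 27.7, 0, 0, 0, 0, 1], [18.4, 27.7, 0, 0, 0, 0, 1], [18.4, 27.7, 0, 0, 0, 0, 1], [18.4, 27.7, 0, 0, 0, 0, 1], [18.4, 27.7, 0, 0, 0, 0, 1], [18.4, 27.7, 0, 0, 0, 0, 1], [18.4, 27.7, 0, 0, 0, -3, 1], [18.4, 27.7, 0, 0, 0, -3, 1], [18.4, 27.7, 0, 0, 0, -3, 1], [18.4, 27.7, 0, 0, 0, 0, 1], [18.4, 27.7, 0, 0, 0, 0, 1], [0, 0, 0, 0, 0, 0, 1], [0, 0, 0, 0, 0, 0, 1]], "grip_force": 20}}

```text
time: 2.35
ee_pos: [0.4728, -0.0771, 0.248]
tcp_rot: [-180.0, 0.0, 10.0]
wrist_force: [0.8, -0.1, -0.3]
opening: 0.0001
```

Above the start point with the fingers shut. I'll go down to z = 0.116 and look.

Emit:
{"name": "apply_moves", "arguments": {"rows": [[0, 0, -20, 0, 0, 0, 1], [0, 0, -20, 0, 0, 0, 1], [0, 0, -20, 0, 0, 0, 1], [0, 0, -20, 0, 0, 0, 1], [0, 0, -20, 0, 0, 0, 1], [0, 0, -20, 0, 0, 0, 1], [0, 0, -12, 0, 0, 0, 1], [0, 0, 0, 0, 0, 0, 1]]}}

```text
time: 3.35
ee_pos: [0.4724, -0.0774, 0.1158]
tcp_rot: [-180.0, 0.1, 9.9]
wrist_force: [0.4, 0.4, -0.5]
opening: -0.0002
```

Run:
```python
from h import *
crop(camera("side"),155,105,200,170,4,"side1");crop(camera("top"),200,85,190,200,3,"top1")
```

```text
(no output)
```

View pics/side1.png

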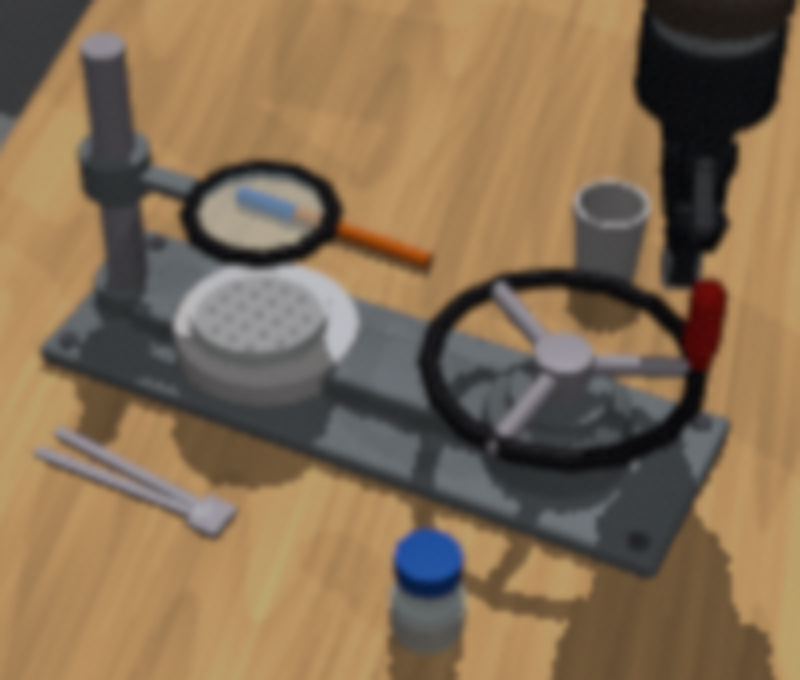

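View pics/top1.png

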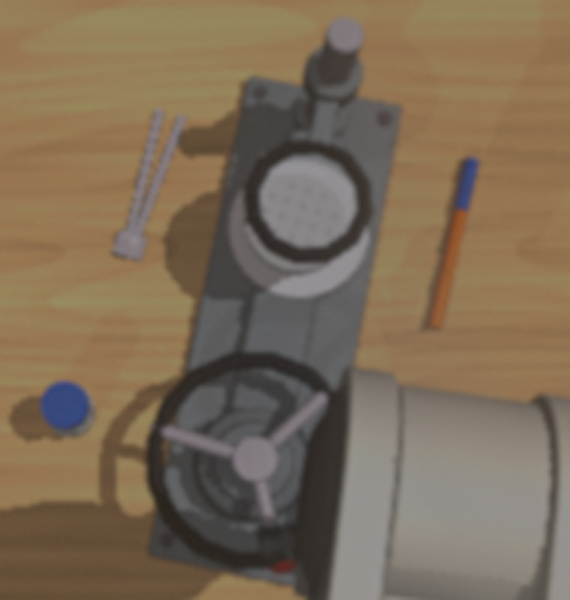

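Run:
```python
import numpy as np
# pusher bearings for the TCP on r=0.075 circle, 5 deg a row, world mm
b0=np.radians(224.7)
for k in range(0,4):
    print("call",k)
    for i in range(20):
        a=b0-np.radians(5)*(20*k+i);b=a-np.radians(5)
        print([round(75*(np.cos(b)-np.cos(a)),1),round(75*(np.sin(b)-np.sin(a)),1)],end=" ")
    print()
```

```text
call 0
[np.float64(-4.4), np.float64(4.8)] [np.float64(-4.0), np.float64(5.2)] [np.float64(-3.5), np.float64(5.5)] [np.float64(-3.0), np.float64(5.8)] [np.float64(-2.5), np.float64(6.1)] [np.float64(-1.9), np.float64(6.3)] [np.float64(-1.4), np.float64(6.4)] [np.float64(-0.8), np.float64(6.5)] [np.float64(-0.3), np.float64(6.5)] [np.float64(0.3), np.float64(6.5)] [np.float64(0.9), np.float64(6.5)] [np.float64(1.4), np.float64(6.4)] [np.float64(2.0), np.float64(6.2)] [np.float64(2.5), np.float64(6.0)] [np.float64(3.1), np.float64(5.8)] [np.float64(3.5), np.float64(5.5)] [np.float64(4.0), np.float64(5.2)] [np.float64(4.4), np.float64(4.8)] [np.float64(4.8), np.float64(4.4)] [np.float64(5.2), np.float64(4.0)] 
call 1
[np.float64(5.5), np.float64(3.5)] [np.float64(5.8), np.float64(3.0)] [np.float64(6.1), np.float64(2.5)] [np.float64(6.3), np.float64(1.9)] [np.float64(6.4), np.float64(1.4)] [np.float64(6.5), np.float64(0.8)] [np.float64(6.5), np.float64(0.3)] [np.float64(6.5), np.float64(-0.3)] [np.float64(6.5), np.float64(-0.9)] [np.float64(6.4), np.float64(-1.4)] [np.float64(6.2), np.fl
[... 1110 characters left out ...]
float64(-1.4)] [np.float64(-6.5), np.float64(-0.8)] [np.float64(-6.5), np.float64(-0.3)] [np.float64(-6.5), np.float64(0.3)] [np.float64(-6.5), np.float64(0.9)] [np.float64(-6.4), np.float64(1.4)] [np.float64(-6.2), np.float64(2.0)] [np.float64(-6.0), np.float64(2.5)] [np.float64(-5.8), np.float64(3.1)] [np.float64(-5.5), np.float64(3.5)] [np.float64(-5.2), np.float64(4.0)] [np.float64(-4.8), np.float64(4.4)] [np.float64(-4.4), np.float64(4.8)] [np.float64(-4.0), np.float64(5.2)] [np.float64(-3.5), np.float64(5.5)] [np.float64(-3.0), np.float64(5.8)] [np.float64(-2.5), np.float64(6.1)] [np.float64(-1.9), np.float64(6.3)] [np.float64(-1.4), np.float64(6.4)] [np.float64(-0.8), np.float64(6.5)]
```

The side view shows the fingertips at about (685,280), behind the red handle (705,320) and clear of the rim. I'll begin the push.

Emit:
{"name": "apply_moves", "arguments": {"rows": [[-4.4, 4.8, 0, 0, 0, 0, 1], [-4.0, 5.2, 0, 0, 0, 0, 1], [-3.5, 5.5, 0, 0, 0, 0, 1], [-3.0, 5.8, 0, 0, 0, 0, 1], [-2.5, 6.1, 0, 0, 0, 0, 1], [-1.9, 6.3, 0, 0, 0, 0, 1], [-1.4, 6.4, 0, 0, 0, 0, 1], [-0.8, 6.5, 0, 0, 0, 0, 1], [-0.3, 6.5, 0, 0, 0, 0, 1], [0.3, 6.5, 0, 0, 0, 0, 1]]}}

```text
time: 4.7
ee_pos: [0.4514, -0.017, 0.1163]
tcp_rot: [-180.0, 0.0, 10.0]
wrist_force: [0.1, -3.8, 2.6]
opening: -0.0001
```

Run:
```python
from h import *
crop(camera("side"),155,105,200,170,4,"side2")
```

```text
(no output)
```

View pics/side2.png

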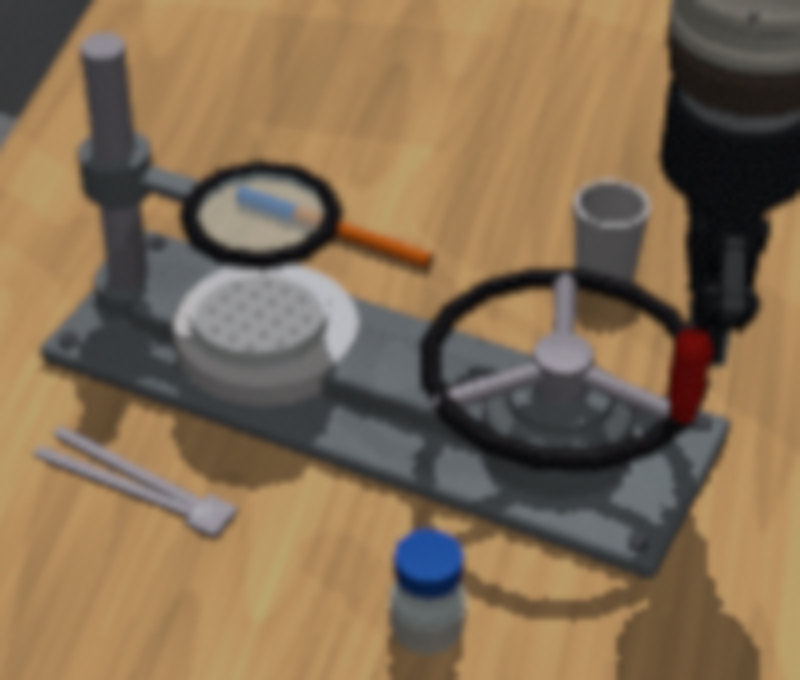

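The handle has moved to (690,375) under steady contact at about 3.8 N. I'll continue round.

Emit:
{"name": "apply_moves", "arguments": {"rows": [[0.9, 6.5, 0, 0, 0, 0, 1], [1.4, 6.4, 0, 0, 0, 0, 1], [2.0, 6.2, 0, 0, 0, 0, 1], [2.5, 6.0, 0, 0, 0, 0, 1], [3.1, 5.8, 0, 0, 0, 0, 1], [3.5, 5.5, 0, 0, 0, 0, 1], [4.0, 5.2, 0, 0, 0, 0, 1], [4.4, 4.8, 0, 0, 0, 0, 1], [4.8, 4.4, 0, 0, 0, 0, 1], [5.2, 4.0, 0, 0, 0, 0, 1], [5.5, 3.5, 0, 0, 0, 0, 1], [5.8, 3.0, 0, 0, 0, 0, 1], [6.1, 2.5, 0, 0, 0, 0, 1], [6.3, 1.9, 0, 0, 0, 0, 1], [6.4, 1.4, 0, 0, 0, 0, 1]]}}

```text
time: 6.62
ee_pos: [0.5138, 0.0498, 0.1162]
tcp_rot: [-180.0, 0.0, 10.0]
wrist_force: [-3.7, -1.4, -0.3]
opening: 0.0001
```

Run:
```python
from h import *
crop(camera("side"),155,105,200,170,4,"side3")
p=get_obs()["ee_pos"]-np.array([.526,-.0235,0]);print(np.hypot(*p[:2]),np.degrees(np.arctan2(p[1],p[0])))
```

```text
0.07437276277632529 98.80067821351724
```

View pics/side3.png

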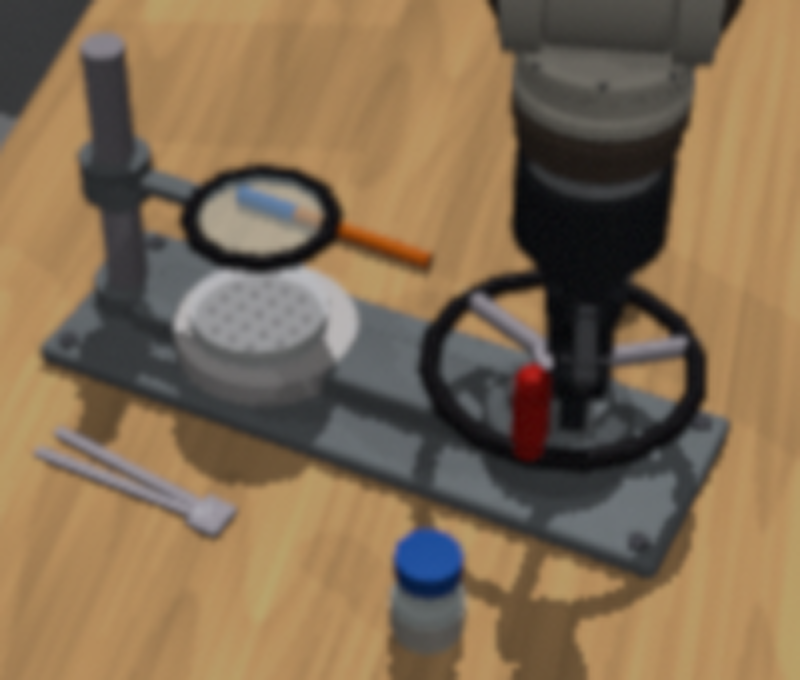

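The handle is at (530,410), ahead of the fingers, and the push is still clean. On to the far side.

Emit:
{"name": "apply_moves", "arguments": {"rows": [[6.5, 0.8, 0, 0, 0, 0, 1], [6.5, 0.3, 0, 0, 0, 0, 1], [6.5, -0.3, 0, 0, 0, 0, 1], [6.5, -0.9, 0, 0, 0, 0, 1], [6.4, -1.4, 0, 0, 0, 0, 1], [6.2, -2.0, 0, 0, 0, 0, 1], [6.0, -2.5, 0, 0, 0, 0, 1], [5.8, -3.1, 0, 0, 0, 0, 1], [5.5, -3.5, 0, 0, 0, 0, 1], [5.2, -4.0, 0, 0, 0, 0, 1], [4.8, -4.4, 0, 0, 0, 0, 1], [4.4, -4.8, 0, 0, 0, 0, 1], [4.0, -5.2, 0, 0, 0, 0, 1], [3.5, -5.5, 0, 0, 0, 0, 1], [3.0, -5.8, 0, 0, 0, 0, 1]]}}

```text
time: 8.55
ee_pos: [0.5946, 0.0071, 0.1162]
tcp_rot: [-180.0, -0.0, 10.0]
wrist_force: [-1.5, 3.4, -1.6]
opening: -0.0001
```

Run:
```python
from h import *
crop(camera("side"),155,105,200,170,4,"side4")
p=get_obs()["ee_pos"]-np.array([.526,-.0235,0]);print(np.hypot(*p[:2]),np.degrees(np.arctan2(p[1],p[0])))
```

```text
0.075084954630865 23.45579372000686
```

View pics/side4.png

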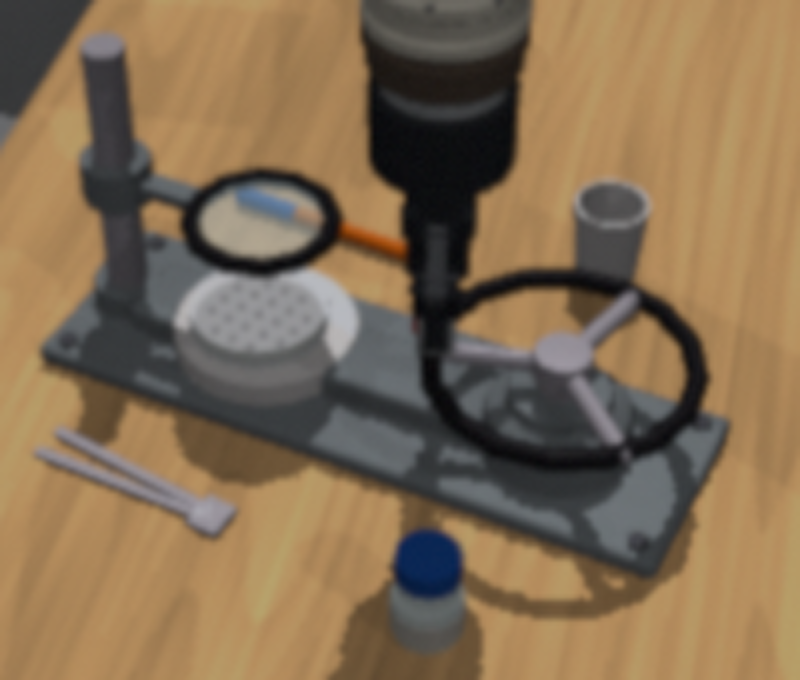

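The spoke at (450,350) points at the handle, which is hidden behind the fingers. Contact is still about 3.7 N on the far side, so I'll continue.

Emit:
{"name": "apply_moves", "arguments": {"rows": [[2.5, -6.1, 0, 0, 0, 0, 1], [1.9, -6.3, 0, 0, 0, 0, 1], [1.4, -6.4, 0, 0, 0, 0, 1], [0.8, -6.5, 0, 0, 0, 0, 1], [0.3, -6.5, 0, 0, 0, 0, 1], [-0.3, -6.5, 0, 0, 0, 0, 1], [-0.9, -6.5, 0, 0, 0, 0, 1], [-1.4, -6.4, 0, 0, 0, 0, 1], [-2.0, -6.2, 0, 0, 0, 0, 1], [-2.5, -6.0, 0, 0, 0, 0, 1], [-3.1, -5.8, 0, 0, 0, 0, 1], [-3.5, -5.5, 0, 0, 0, 0, 1], [-4.0, -5.2, 0, 0, 0, 0, 1], [-4.4, -4.8, 0, 0, 0, 0, 1], [-4.8, -4.4, 0, 0, 0, 0, 1], [-5.2, -4.0, 0, 0, 0, 0, 1]]}}

```text
time: 10.6
ee_pos: [0.5688, -0.0861, 0.1164]
tcp_rot: [180.0, -0.0, 9.9]
wrist_force: [2.8, 1.5, -0.3]
opening: -0.0001
```

Run:
```python
from h import *
crop(camera("side"),155,105,200,170,4,"side5")
p=get_obs()["ee_pos"]-np.array([.526,-.0235,0]);print(np.hypot(*p[:2]),np.degrees(np.arctan2(p[1],p[0])))
```

```text
0.07576780008852256 -56.225081071602624
```

View pics/side5.png

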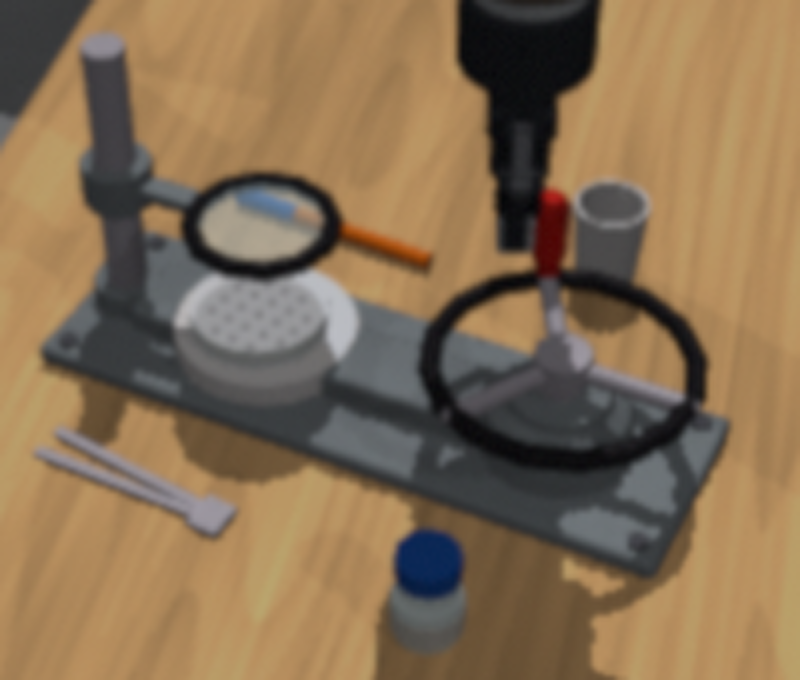

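The handle is at (550,230), about three quarters round. I'll push most of the rest, then measure.

Emit:
{"name": "apply_moves", "arguments": {"rows": [[-5.5, -3.5, 0, 0, 0, 0, 1], [-5.8, -3.0, 0, 0, 0, 0, 1], [-6.1, -2.5, 0, 0, 0, 0, 1], [-6.3, -1.9, 0, 0, 0, 0, 1], [-6.4, -1.4, 0, 0, 0, 0, 1], [-6.5, -0.8, 0, 0, 0, 0, 1], [-6.5, -0.3, 0, 0, 0, 0, 1], [-6.5, 0.3, 0, 0, 0, 0, 1], [-6.5, 0.9, 0, 0, 0, 0, 1], [-6.4, 1.4, 0, 0, 0, 0, 1], [-6.2, 2.0, 0, 0, 0, 0, 1], [-6.0, 2.5, 0, 0, 0, 0, 1], [-5.8, 3.1, 0, 0, 0, 0, 1], [-5.5, 3.5, 0, 0, 0, 0, 1], [-5.2, 4.0, 0, 0, 0, 0, 1], [-4.8, 4.4, 0, 0, 0, 0, 1], [0, 0, 0, 0, 0, 0, 1]]}}

```text
time: 12.78
ee_pos: [0.4724, -0.0764, 0.1162]
tcp_rot: [-180.0, 0.0, 10.0]
wrist_force: [-0.1, -0.6, 0.2]
opening: 0.0002
```

Run:
```python
from h import *
im=camera("side");crop(im,155,105,200,170,4,"side6")
p=get_obs()["ee_pos"]-np.array([.526,-.0235,0]);print(np.hypot(*p[:2]),np.degrees(np.arctan2(p[1],p[0])))
def f(i):
    i=i.astype(int)[140:215,310:345];m=(i[...,0]>i[...,1]*3)&(i[...,0]>60)&(i[...,0]>3*i[...,2]);v,u=np.nonzero(m);return len(u),u.mean()+310,v.mean()+140,u.min()+310,u.max()+310,v.min()+140,v.max()+140
print("now",f(im));i0=cv2.imread("pics/side0.png")[:,:,::-1];print("start",f(i0))
for a in(f(im),f(i0)):print(atz("side",a[1:3],.110))
```

```text
0.07526516465015748 -135.1662738241643
now (149, np.float64(328.6241610738255), np.float64(178.79194630872485), np.int64(324), np.int64(333), np.int64(168), np.int64(190))
start (141, np.float64(330.83687943262413), np.float64(184.70921985815602), np.int64(327), np.int64(335), np.int64(175), np.int64(196))
[ 0.46012533 -0.05340323  0.11      ]
[ 0.45324221 -0.03493736  0.11      ]
```

View pics/side6.png

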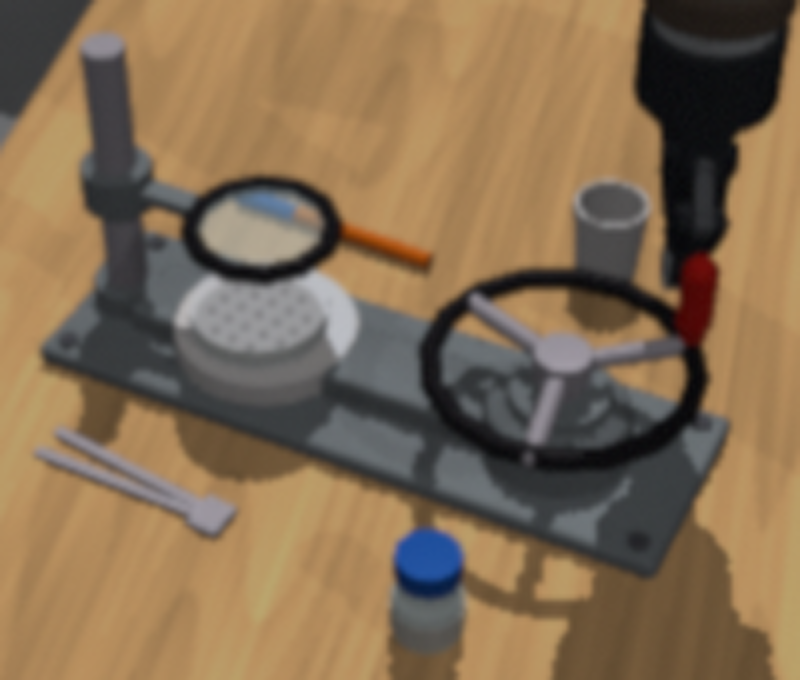

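The measured handle position is 19.7 mm (about 15°) short of its start, so three more rows will close it.

Emit:
{"name": "apply_moves", "arguments": {"rows": [[-4.4, 4.8, 0, 0, 0, 0, 1], [-4.0, 5.2, 0, 0, 0, 0, 1], [-3.5, 5.5, 0, 0, 0, 0, 1], [0, 0, 0, 0, 0, 0, 1], [0, 0, 0, 0, 0, 0, 1]]}}

```text
time: 13.45
ee_pos: [0.4611, -0.0612, 0.1163]
tcp_rot: [-180.0, -0.0, 10.0]
wrist_force: [-0.6, -0.5, -0.1]
opening: -0.0001
```

Run:
```python
from h import *
im=camera("side");crop(im,155,105,200,170,4,"side7")
def f(i):
    i=i.astype(int)[140:215,310:345];m=(i[...,0]>i[...,1]*3)&(i[...,0]>60)&(i[...,0]>3*i[...,2]);v,u=np.nonzero(m);return len(u),u.mean()+310,v.mean()+140
print(atz("side",f(im)[1:3],.110),f(im))
```

```text
[ 0.45417063 -0.0362457   0.11      ] (154, np.float64(330.47402597402595), np.float64(184.25324675324674))
```

The handle is now within about 2 mm of its start. I'll back the fingers off along −y, away from the handle, then raise them and move clear.

Emit:
{"name": "apply_moves", "arguments": {"rows": [[1, -6, 0, 0, 0, 0, 1], [2, -10, 0, 0, 0, 0, 1], [0, -10, 5, 0, 0, 0, 1], [0, 0, 25, 0, 0, 0, 1], [0, 0, 30, 0, 0, 0, 1], [0, 0, 30, 0, 0, 0, 1], [0, 0, 30, 0, 0, 0, 1], [-15, -30, 10, 0, 0, 0, 1], [-15, -30, 0, 0, 0, 0, 1], [-15, -30, 0, 0, 0, 0, 1], [-15, -30, 0, 0, 0, 0, 1], [-15, -30, 0, 0, 0, 0, 1], [-15, -30, 0, 0, 0, 0, 1], [-15, -30, 0, 0, 0, 0, 1], [0, 0, 0, 0, 0, 0, 1], [0, 0, 0, 0, 0, 0, 1]]}}

```text
time: 15.5
ee_pos: [0.359, -0.2977, 0.2465]
tcp_rot: [-180.0, -0.0, 9.9]
wrist_force: [0.1, 0.6, -0.3]
opening: -0.0006
```

Run:
```python
from h import *
im=camera("side");crop(im,155,105,200,170,4,"side8");t=camera("top");crop(t,200,85,190,200,3,"top8")
def f(i):
    i=i.astype(int)[140:215,310:345];m=(i[...,0]>i[...,1]*3)&(i[...,0]>60)&(i[...,0]>3*i[...,2]);v,u=np.nonzero(m);return len(u),u.mean()+310,v.mean()+140
print(atz("side",f(im)[1:3],.110))
i=t.astype(int);m=(i[...,0]>120)&(i[...,1]<60)&(i[...,2]<60);v,u=np.nonzero(m[255:290,270:320]);print(u.mean()+270,v.mean()+255)
```

```text
[ 0.45370332 -0.03523137  0.11      ]
295.02777777777777 270.9166666666667
```

View pics/top8.png

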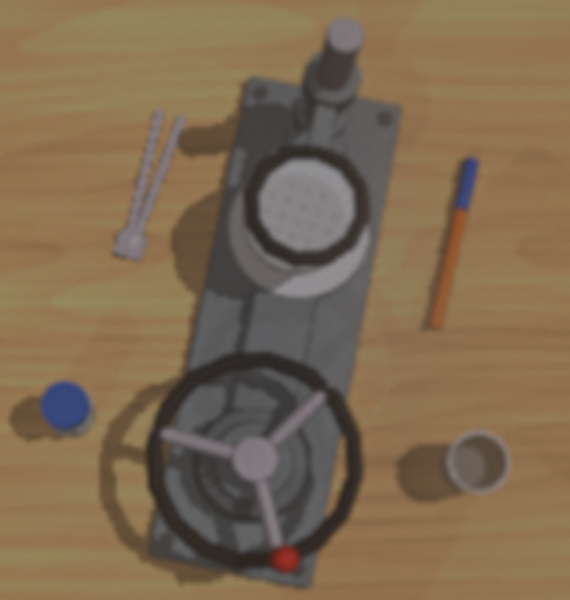

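View pics/side8.png

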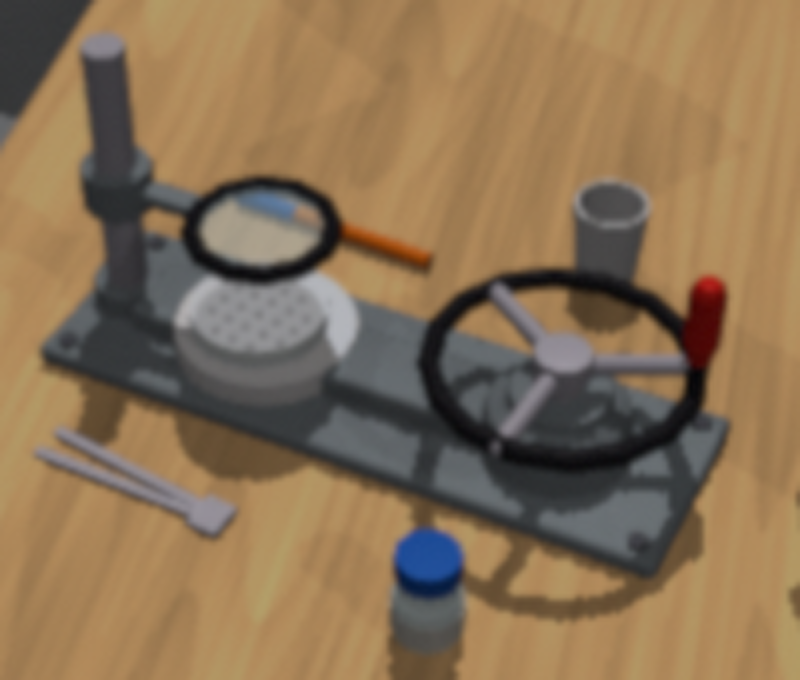

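The handle is back at its start: top crop (285,559) against (283,559) before, about 1–2 mm off. The magnifier is lower, everything else looks unmoved and the arm is clear, so I'll hand in.

```bash
python3 -c "
from workcell import *
job_done()"
```

```text
the job is handed in; nothing more can be done
```

I pushed the hand wheel one full turn clockwise by its red handle with the shut fingers, then backed the arm away and handed the job in at about 15.6 s.

- **Handle position:** the last pictures put it within about 1–2 mm of where it started (allowed 20 mm). The first readings of its starting position from the two cameras differed by about 8 mm. The final figure compares each camera with its own starting picture, so that offset does not matter.
- **Push force:** the wrist force was at most 3.8 N at the points where I read it, about 3.7 N of that on the far side. I did not record the force between those points.
- **Everything else:** the magnifier ring is visibly lower. The dish, jar, cup, pen and tweezers look unmoved in both views, and the arm ended well clear.

No check failed. I did not measure the wheel's speed directly; it looked still after I withdrew.

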